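# Hang the cellar lantern on the free hook and switch the lights on

## Task

Hang the black lantern that stands on the table by its handle on whichever hook of the lamp stand is free, and let go of it, leaving the green lantern hanging undisturbed on the other hook. Once it hangs, push the red lever of the switch box fully over to its on side, away from the side it leans to now. Leave everything else on the table where it is, and do not tip the lantern over.

Things in the scene. Friction and masses are not known exactly. Their poses are not given: they have to be found in the camera images.
- lantern: Loose black steel lantern with amber glass standing on the table, left or right, about 0.35 kg. Origin: centre of its underside, z up. Body 80 x 80 mm, roof ends 95 mm up. Its rigid carrying handle of 10 mm round steel bar lies in its y-z plane: uprights at y = +-52 mm, level shoulders 155 mm up (bar centre), and in the middle a peak 175 mm up (bar centre).
- lantern_shoulder_a (a point): Middle of the handle's level shoulder at the black lantern's +y side (y = 36 mm, on the bar's centre line, 155 mm up); the shoulder's level part runs from |y| = 16 to 52 mm. Can be pinched from above, closing along the lantern's x. The opening between roof and shoulders is 55 mm high.
- lantern_shoulder_b (a point): The same at the -y side (y = -36 mm); the lantern is the same when turned by half a turn.
- lantern_eye (a point): Point on the black lantern, 159 mm above its underside on its axis, just under the handle's peak: lies on the centre line of a hook's bar when the lantern hangs on it.
- hung_lantern: Green lantern of the same shape and size, hanging by its handle on one of the two hooks (either one) at the start. Origin at the centre of its underside.
- hung_lantern_eye (a point): The same eye point on the green lantern; it coincides (within some mm) with the hook that is taken.
- stand: Fixed lamp stand; origin at the foot of its post on the table, front = its -x side. Wood base 200 x 340 x 16 mm (x from -140 to 60 mm), 22 mm steel post with a ball on top (294 mm), crossbar along its y (centre 252 mm up, 16 mm thick). Two brass hooks of 10 mm round bar point to its -x at y = +-130 mm.
- hook_left (a point): Bar centre at the bottom of the saddle of the hook at the stand's +y side: 80 mm in front of the crossbar, 232 mm up; axes as the stand's. From there the hook turns up to its tip, 28 mm further to -x and topping out 30 mm above this point. To hang a handle, bring it over the tip from the front, the hook passing through the opening under the handle, then lower it.
- hook_right (a point): The same for the hook at the stand's -y side.
- switch_base: Fixed grey housing block, 70 x 50 x 25 mm, of the switch box, on the table left or right, on the other side from the lantern; origin at the centre of its underside. Its lever swings from its -x side to its +x side.
- switch_tip (a point): Centre of the red ball knob (26 mm across) at the lever's tip, 80 mm from its pivot. The pivot lies over the housing's origin, 22 mm up; the tip goes from 38 mm behind it (-x, off) over the top (102 mm up) to 38 mm beyond (+x, on).
- switch (a joint): Angle of the red lever: 0 = leaning fully to the housing's -x side (off), 1.0 rad = fully over to +x (on); it stays where it is left, with light friction.
- dish: Bystander: copper dish, 90 mm across and 18 mm high, on the stand's base under the free hook.
- bottle: Bystander: green bottle standing, 84 mm across, 290 mm tall.
- jar: Bystander: glass jar with wooden lid, 80 mm across, 110 mm tall.
- mug: Bystander: white mug, 80 mm across, 90 mm tall.
- brush: Bystander: brush lying on the table near the robot's base.
There are look-alikes about, which are no part of the job. Several things have the shape of the lantern; the one meant has the colours described above. Of the things that look like the switch_base, the smaller one is meant.

How it is judged:
On the way, in this order (a step that is already met when the one before it is completed fails the run):
1. the black lantern hangs by its handle on the free hook, let go ((distance between lantern_eye and hook_left below 0.015 m or distance between lantern_eye and hook_right below 0.015 m) and horizontal distance between lantern_eye and hung_lantern_eye above 0.15 m and angle between lantern's own z axis and vertical below 0.25 rad and contact force between lantern and stand above 1 N and contact force between lantern and the fingers below 0.2 N), for 0.3 s.
2. the lever is pushed over to on (value of joint switch above 0.8 rad), for 0.1 s.
At the end, for the whole second after the job is handed in: The black lantern hangs at rest on the free hook (its eye within 15 mm of that hook's saddle, upright within 0.25 rad, carried by the stand, moving slower than 50 mm/s), the green lantern still hangs on the other hook (eye within 15 mm of its saddle), and the lever is past 0.8 rad (all of step 1 and linear speed of lantern below 0.05 m/s and value of joint switch above 0.8 rad and (distance between hung_lantern_eye and hook_left below 0.015 m or distance between hung_lantern_eye and hook_right below 0.015 m)); the robot touches nothing.
It fails at once if the green lantern is knocked (moved by more than 40 mm) (distance of hung_lantern from where it was at the start of the episode above 0.04 m).
It fails at once if the black lantern is tipped over (more than 0.8 rad) (angle between lantern's own z axis and vertical above 0.8 rad).
It fails at once if a bystander is moved by more than 40 mm (distance of any of dish, bottle, jar, mug, brush from where it was at the start of the episode above 0.04 m).
It also fails if it takes over 64 s, if anything falls off the work surface, if the arm or the gripper's body presses on something with over 40 N, if the wrist force passes 120 N, or if a joint passes its speed limit or range.

## Robot

A 6-joint arm with a two-finger parallel gripper is mounted at the origin on the work surface. World frame = base frame: x ahead of the robot, y to its left, z up, the work surface at z = 0. Lengths are in m, angles in rad, forces in N, time in s.
With the tool pointing down it reaches from about 0.25 to 0.775 m from the base axis. Payload 4 kg.
Tool frame: the origin (TCP) lies between the finger pads; the fingertips stand 14 mm ahead of it and the grasp point (between the pads) lies 5 mm behind it (robot.nose_length is the distance from the TCP to the fingertips, in m); z points along the fingers, y is the direction in which the jaws open and shut (so a half turn about z gives the same grasp; the last joint's range is limited). The gripper opens to 94 mm and grips with 3 to 60 N. Pads are 16 mm wide; open, the fingers measure 119 mm over their backs; the gripper's body (75 mm by 177 mm) begins 78 mm behind the grasp point.
Start: joints at [-1.445, 0.087, 1.371, -0, 1.684, -0.103], TCP at [0.125, -0.536, 0.22] pointing down, gripper open.
Joint ranges: [-3.1, 3.1], [-0.76, 2.03], [0.27, 2.55], [-1.08, 4.22], [0.17, 2.65], [-2.57, 2.57]. Speed limits (rad/s): [2.79, 2.79, 3.14, 3.14, 3.14, 3.14].

## Interface

Orientations are given as [roll, pitch, yaw] about the fixed x, y, z axes, in that order (R = Rz(yaw) Ry(pitch) Rx(roll)).
In Python, from bench import robot, eyes, finder gives the robot as it stands.
- The arm moves only by the tool play_rows, never from a script. Its argument "rows" is a list of rows, each an object with "linear": the shift along the tool's x, y, z in cm, a list of three; "spin": the turn about the tool's z in degrees. A call has 1 to 12 rows; each row shifts and turns the commanded pose from where the row before left it, along the tool's axes as they then stand; what a row does not reach is not made up. A row lasts 1/12 s, in which the tool goes at most 41.7 mm and 7.16 degrees, less where a joint would pass 70% of its speed; a pose out of reach is approached as far as the arm can. A call with a gripper value outside its range is refused whole. "claw" is the finger opening in cm, from 0 to 9.4, set as the call begins (left out, the last holds). The fingers move at their own pace and stop on an object; the grip force is fixed at half the most. Time passes only in rows, so rows that do not move let the fingers close. It gives the time, the measured TCP pose, the force and the opening at its end, in the units of the state.
- robot.get_obs(): the state, without advancing time (a new reading comes with each control period).
- eyes.snapshot(name): name is "scene" or "top"; returns a dict with "frame" (480x640x3 uint8, red, green, blue), "fx", "fy", "cx", "cy" (pixels), "dist" ([k1, k2, p1, p2, k3] as OpenCV has them; the pictures are not rectified), "rvec" (rotation vector, rad) and "tvec" (3), from world to camera coordinates, as OpenCV has them. Camera axes: x right, y down, z forward; pixel columns grow to the right and rows downward; lengths in m; the calibration is good to about 2 mm. A picture is of the moment at which its call begins. There is no depth.
- robot.close_job(): hands the job in, once; it reports no verdict.
Trained networks look in a picture, given as the dict that the camera call returned (one of the last four; its "shot" number tells which), for a name from the list of things; names that differ only in an ending like _2 or _b are one class to them, and where a whole thing is asked for, a point or a joint stands for the part that bears it (a point fixed in the world has none). Each returns a list of dicts, best first, with "conf" (0 to 1); they miss things now and then, are a little off and sometimes report something else, mostly with a low value. They report only what shows in the picture. A call takes as long as a camera call. They do not tell look-alikes from the thing itself.
- finder.silhouettes(picture, name): "pixels" (480x640 bool, what is visible of it) and "box" ([centre column, centre row, width, height] in pixels, round what is visible of it).
The state is a dict: "time": time; "joint_positions": joint angles; "qvel": joint speeds; "joint_torque": joint torques, N m; "tool_pos": TCP position; "ee_rot": TCP orientation; "wrist_force": force on the tool from outside, world axes, zero at the start; "wrist_torque": the same for the moment, N m; "width": finger opening in m.
Only numpy, scipy, OpenCV 4.12 (cv2) and the standard library are available. Lean on these libraries where they do the work, as an engineer would, in place of code of your own. Each camera call takes 0.05 s, during which the arm holds its last target. There are 200 camera calls.

## Working session

There is one attempt and no reset: what is moved stays moved. The work goes in short steps, Python scripts to look and compute and a tool call to move; the robot and the scene stay as the last step left them, time stands still between calls to the robot, and variables do not carry over. Pictures are saved under pics/ and viewed, about 8 in all and at most 12, crops included, and the job is handed in when it is done.

Besides the shell and the picture viewer there is one more tool, called after "Call:" as a command line: name --argument value ..., lists and objects as JSON in quotes. play_rows: Moves the arm, as the interface text tells. Its arguments: {"type":"object","properties":{"rows":{"type":"array"},"claw":{"type":"number"}},"required":["rows"]}

```bash
ls; mkdir -p pics; python3 - <<'E'
from bench import robot, eyes, finder
import cv2,pickle
print(robot.get_obs())
for n in("scene","top"):
    s=eyes.snapshot(n); cv2.imwrite(f"pics/{n}0.png",s["frame"][:,:,::-1]); pickle.dump(s,open(f"{n}0.pkl","wb"))
    print({k:v for k,v in s.items() if k!="frame"})
    for o in("lantern","hung_lantern","stand","switch_base","switch_tip","dish","bottle","jar","mug"):
        print(o,[(round(d["conf"],2),[int(x) for x in d["box"]]) for d in finder.silhouettes(s,o)])
E
```

```text
pics
{'time': 0.0, 'joint_positions': array([-1.44511549e+00,  8.79377419e-02,  1.37224487e+00,  4.20933673e-05,
        1.68358235e+00, -1.03097943e-01]), 'qvel': array([ 4.59054102e-05, -1.61477374e-03, -4.87473538e-06, -1.75572825e-03,
        7.10982768e-04, -7.66639848e-04]), 'joint_torque': array([-2.71804733e-03, -3.40186536e+01, -3.02429867e+01,  7.18024350e-02,
        3.31512862e-02, -1.64763742e-04]), 'tool_pos': array([ 0.1246794 , -0.53515592,  0.21831834]), 'ee_rot': array([-3.13943619e+00, -2.65176962e-04,  2.28783189e-01]), 'wrist_force': array([-0.63471815,  0.1131517 , -0.37279491]), 'wrist_torque': array([-0.02396019, -0.03412039,  0.01523065]), 'width': 0.09405728496144303}
{'fx': 455.5928222332216, 'fy': 455.5928222332216, 'cx': 314.58034769039784, 'cy': 237.36012150420632, 'dist': array([0.01937729, 0.        , 0.        , 0.        , 0.        ]), 'rvec': array([ 1.93056963,  1.23901001, -0.64831365]), 'tvec': array([-0.24691915, -0.1137105 ,  1.81447322]), 'shot': 1}
lantern [(0.82, [142, 279, 46, 54]), (0.8, [189, 252, 39, 50]), (0.78, [199, 282, 43, 56])]
hu
[... 444 characters left out ...]
88595859, 'cx': 326.31736966902395, 'cy': 240.02844738351365, 'dist': array([0.04956891, 0.        , 0.        , 0.        , 0.        ]), 'rvec': array([ 2.16456062, -2.15611499,  0.12689449]), 'tvec': array([0.0372844 , 0.47688798, 1.85335465]), 'shot': 2}
lantern [(0.92, [486, 284, 45, 27]), (0.85, [441, 302, 32, 33]), (0.66, [437, 257, 46, 27]), (0.24, [406, 202, 42, 33])]
hung_lantern [(0.83, [407, 201, 42, 34]), (0.7, [438, 258, 45, 30])]
stand []
switch_base [(0.76, [270, 213, 20, 31]), (0.58, [232, 247, 17, 24])]
switch_tip [(0.64, [265, 218, 8, 13])]
dish [(0.66, [319, 222, 23, 26])]
bottle [(0.8, [180, 186, 43, 37])]
jar [(0.75, [480, 193, 31, 32])]
mug [(0.71, [154, 257, 31, 37])]
```

```bash
python3 - <<'E'
import cv2
a=cv2.imread("pics/scene0.png")[170:340,100:500]; cv2.imwrite("pics/s1.png",cv2.resize(a,(800,340),interpolation=2))
a=cv2.imread("pics/top0.png")[150:350,120:530]; cv2.imwrite("pics/t1.png",cv2.resize(a,(800,390),interpolation=2))
a=cv2.vconcat([cv2.imread("pics/s1.png"),cv2.imread("pics/t1.png")][:1]+[cv2.resize(cv2.imread("pics/t1.png"),(800,260))])
cv2.imwrite("pics/c.png",cv2.vconcat([cv2.resize(cv2.imread("pics/s1.png"),(680,289)),cv2.resize(cv2.imread("pics/t1.png"),(680,311))]))
E
```

```text
(no output)
```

View pics/s1.png

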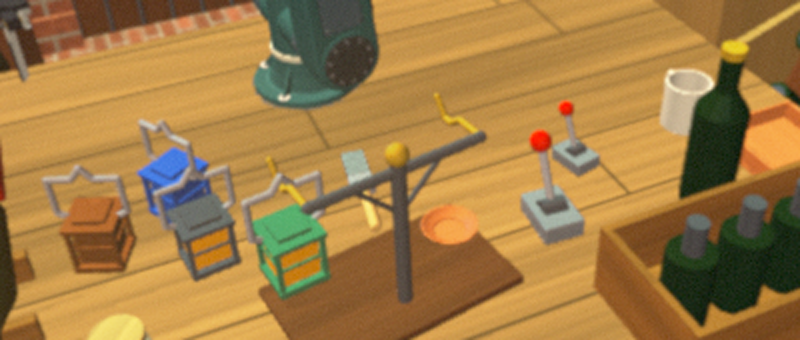

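View pics/t1.png

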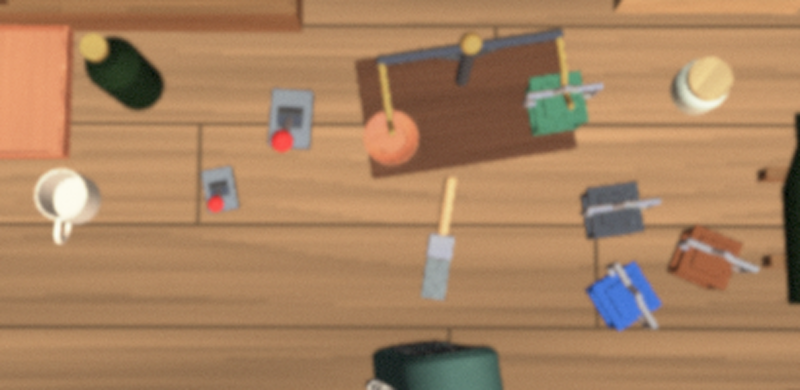

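```bash
cat > fit.py <<'E'
import numpy as np,cv2,pickle
from scipy.optimize import minimize
U=4
def proj(s,P): return cv2.projectPoints(np.asarray(P,float).reshape(-1,1,3),s["rvec"],s["tvec"],np.array([[s["fx"],0,s["cx"]],[0,s["fy"],s["cy"]],[0,0,1.]]),s["dist"])[0][:,0]
def box(x0,x1,y0,y1,z0,z1): return ("hull",np.array([[x,y,z] for x in(x0,x1) for y in(y0,y1) for z in(z0,z1)],float)/1e3)
def bar(pts,d): return ("bar",np.array(pts,float)/1e3,d/1e3)
def ball(c,d):
    a=np.random.default_rng(0).normal(size=(80,3)); a/=np.linalg.norm(a,axis=1)[:,None]; return ("hull",(np.array(c)+a*d/2)/1e3)
LAN=[box(-40,40,-40,40,0,80),("hull",np.vstack([box(-40,40,-40,40,79,80)[1],box(-20,20,-20,20,94,95)[1]])),bar([[0,-52,80],[0,-52,155],[0,-16,155],[0,0,175],[0,16,155],[0,52,155],[0,52,80]],10)]
SW=[box(-35,35,-25,25,0,25),bar([[0,0,22],[-38,0,92.5]],9),ball([-38,0,92.5],26)]
HK=lambda y:bar([[0,y,252],[-20,y,240],[-60,y,232],[-80,y,232],[-98,y,240],[-108,y,262]],10)
STAND=[box(-140,60,-170,170,0,16),bar([[0,0,0],[0,0,294]],22),bar([[0,-140,252],[0,140,252]],16),HK(130),HK(-130),ball([0,0,294],36)]
def tf(P,p): c,s_=np.cos(p[2]),np.sin(p[2]); return P@np.array([[c,s_,0],[-s_,c,0],[0,0,1]])+[p[0],p[1],p[3] if len(p)>3 else 0]
def raster(s,M,p):
    im=np.zeros((480*U,640*U),np.uint8); C=cv2.Rodrigues(s["rvec"])[0]
    for m in M:
        W=tf(m[1],p); q=((proj(s,W)+.5)*U).astype(np.float32)
        if m[0]=="hull": cv2.fillConvexPoly(im,cv2.convexHull(q).round().astype(np.int32),255)
        else:
            z=(C@W.mean(0)+s["tvec"])[2]; cv2.polylines(im,[q.round().astype(np.int32)],False,255,max(1,round(m[2]*s["fx"]/z*U)))
    return cv2.resize(im,(640,480),interpolation=cv2.INTER_AREA)/255.
def cost(p,M,obs):
    c=0
    for s,m in obs:
        r=raster(s,M,p); c+=1-np.minimum(r,m).sum()/np.maximum(r,m).sum()
    return c/len(obs)
def fit(M,obs,p0s,d=(.02,.02,.2)):
    best=None
    for p0 in p0s:
        n=len(p0); S=np.vstack([p0]+[np.array(p0)+np.eye(n)[i]*(list(d)+[.01])[i] for i in range(n)])
        r=minimize(cost,p0,(M,obs),method="Nelder-Mead",options=dict(initial_simplex=S,xatol=2e-4,fatol=1e-5,maxfev=250))
        if best is None or r.fun<best.fun: best=r
    return best
def ray(s,uv,z):
    K=np.array([[s["fx"],0,s["cx"]],[0,s["fy"],s["cy"]],[0,0,1.]]); n=cv2.undistortPoints(np.array([[uv]],float),K,s["dist"])[0,0]
    R=cv2.Rodrigues(s["rvec"])[0]; o=-R.T@s["tvec"]; d=R.T@np.r_[n,1]; return o+d*(z-o[2])/d[2]
def near(ds,uv,lim=8):
    ds=[d for d in ds if np.hypot(d["box"][0]-uv[0],d["box"][1]-uv[1])<lim]; return ds[0]["pixels"].astype(float) if ds else None
E
cat > m1.py <<'E'
from bench import eyes,finder
from fit import *
S=eyes.snapshot("scene");T=eyes.snapshot("top")
ls,lt=finder.silhouettes(S,"lantern"),finder.silhouettes(T,"lantern")
def go(name,M,uvS,uvT,z,yaws,lS,lT,**k):
    obs=[(s,m) for s,m in((S,near(lS,uvS)),(T,near(lT,uvT))) if m is not None]
    x=ray(T,uvT,z); r=fit(M,obs,[[x[0],x[1],y]+([z-.08] if k else []) for y in yaws]); print(name,len(obs),r.x.round(4),"cost",round(r.fun,3),[round(cost(r.x,M,[o]),3) for o in obs],flush=True); return r.x
out={}
out["lan"]=go("black",LAN,(199,282),(437,257),.08,(-.5,0,.5,1.2),ls,lt)
hs,ht=finder.silhouettes(S,"hung_lantern"),finder.silhouettes(T,"hung_lantern")
out["hung"]=go("green",LAN,(245,288),(407,201),.16,(-.3,.2),hs,ht,zz=1)
ws,wt=finder.silhouettes(S,"switch_base"),finder.silhouettes(T,"switch_base")
out["sw"]=go("sw",SW,(388,237),(232,247),.02,(-.3,.1,.4),ws,wt)
out["bigsw"]=go("bigsw",SW,(375,263),(270,213),.02,(-.3,.1,.4),ws,wt)
t=lambda a,b:(a/1.951+120,b/1.95+150); c=lambda a,b:(a/2+100,b/2+170)
P=np.array([[60,170,16],[-140,170,16],[-140,-170,16],[0,0,294]])/1e3
pt=np.array([t(357,62),t(372,178),t(577,146),t(471,44)]);
Q=np.array([[-140,170,16],[60,-170,16],[0,0,294]])/1e3
ms=near(finder.silhouettes(S,"stand"),(294,289))
from scipy.optimize import least_squares
f=lambda p:(proj(T,tf(P,p))-pt).ravel()
r=least_squares(f,[.7,-.05,.1]);print("stand pts",r.x.round(4),f(r.x).round(1))
r2=fit(STAND,[(S,ms)],[r.x]);print("stand mask",r2.x.round(4),r2.fun)
out["st"]=r.x;out["st2"]=r2.x
pickle.dump((S,T,out),open("m1.pkl","wb"))
E
python3 m1.py
```

```text
black 2 [ 0.419  -0.2918  0.1293] cost 0.175 [np.float64(0.204), np.float64(0.147)]
green 2 [ 0.5823 -0.1957  0.1633  0.0735] cost 0.124 [np.float64(0.148), np.float64(0.1)]
sw 2 [0.4571 0.3395 0.1129] cost 0.156 [np.float64(0.154), np.float64(0.157)]
bigsw 2 [ 0.5737  0.2293 -0.0048] cost 0.427 [np.float64(0.412), np.float64(0.442)]
stand pts [ 0.6363 -0.058   0.1581] [-1.2 -0.5  0.4  0.8  0.4  1.   0.4 -1.2]
stand mask [ 0.6418 -0.0532  0.1544] 0.18005490881608255
```

```bash
python3 - <<'E'
from fit import *
S,T,o=pickle.load(open("m1.pkl","rb"))
st=(o["st"]+o["st2"])/2
def ov(s,x0,y0,w,h,k):
    im=cv2.resize(s["frame"][y0:y0+h,x0:x0+w,::-1],None,fx=k,fy=k,interpolation=2)
    def dl(P,p,c):
        q=((proj(s,tf(np.array(P)/1e3,p))+.5-[x0,y0])*k*8).round().astype(np.int32); cv2.polylines(im,[q],False,c,1,cv2.LINE_AA,3)
    for p,c in((st,(255,255,0)),):
        for q in([[60,170,16],[-140,170,16],[-140,-170,16],[60,-170,16],[60,170,16]],[[0,0,0],[0,0,294]],[[0,-140,252],[0,140,252]]): dl(q,p,c)
        for y in(130,-130): dl([[0,y,252],[-80,y,232],[-108,y,262]],p,c)
    for n in("lan","hung"): dl(LAN[2][1]*1e3,o[n],(0,0,255))
    for z in(0,): dl([[-40,-40,z],[40,-40,z],[40,40,z],[-40,40,z],[-40,-40,z]],o["lan"],(0,0,255))
    dl([[-35,-25,0],[35,-25,0],[35,25,0],[-35,25,0],[-35,-25,0]],o["sw"],(255,0,255)); dl([[0,0,22],[-38,0,92.5]],o["sw"],(255,0,255))
    return im
a=ov(S,170,210,260,140,3);b=ov(T,215,155,260,140,3)[:,:]
cv2.imwrite("pics/ov.png",cv2.resize(cv2.vconcat([a,b]),None,fx=.7,fy=.7) if 0 else cv2.vconcat([a,b])[:, :])
E
python3 -c "
import cv2;a=cv2.imread('pics/ov.png');cv2.imwrite('pics/ov.png',cv2.resize(a,(557,600),interpolation=cv2.INTER_AREA));cv2.imwrite('pics/ovs.png',a[:420]);cv2.imwrite('pics/ovt.png',a[420:])"
```

```text
(no output)
```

View pics/ovs.png

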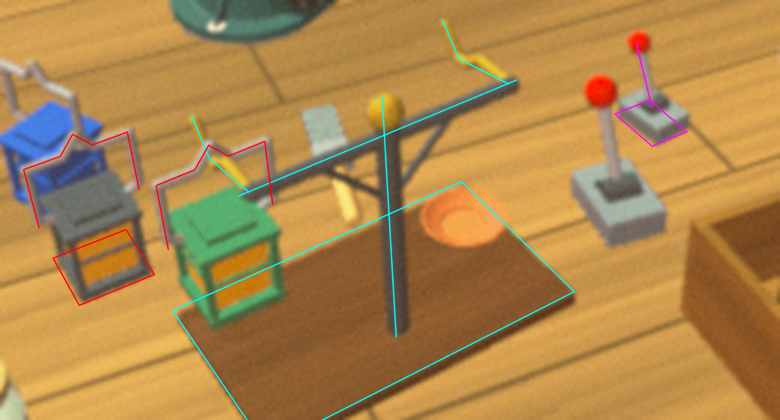

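View pics/ovt.png

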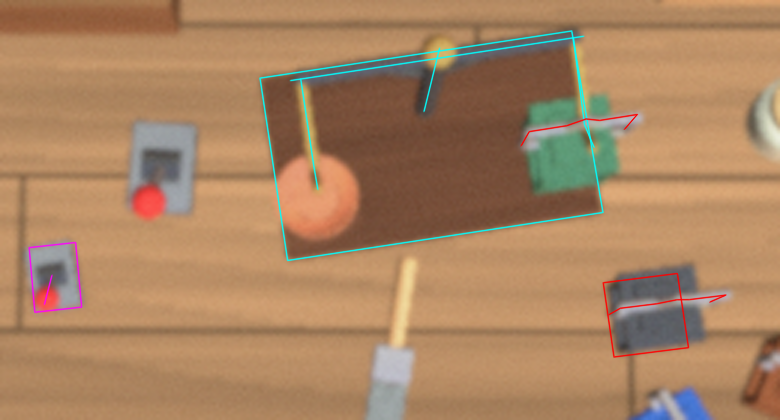

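```bash
cat > hfit.py <<'E'
from fit import *
def feat(s,kind):
    f=s["frame"].astype(float); mx=f.max(2);mn=f.min(2)
    if kind=="grey": g=np.clip(mn/(mx+1e-6)-.6,0,.3)/.3*np.clip((mx-85)/60,0,1)
    if kind=="brass": g=np.clip((.5-f[...,2]/(f[...,0]+1))/.3,0,1)*np.clip((f[...,1]-90)/60,0,1)*(f[...,1]/(f[...,0]+1)>.7)
    if kind=="dark": g=np.clip(mn/(mx+1e-6)-.55,0,.3)/.3*np.clip((150-mx)/60,0,1)
    return g
def sc(p,parts,obs):
    t=0
    for s,gs in obs:
        for kind,m in parts:
            a=raster(s,[("bar",m[1],m[2])],p); b=raster(s,[("bar",m[1],m[2]*3)],p)-a; g=gs[kind]
            t-=(g*a).sum()/a.sum()-(g*b.clip(0)).sum()/b.clip(0).sum()
    return t/len(obs)/len(parts)
def hf(parts,ims,p0,d):
    obs=[(s,{k:feat(s,k) for k,_ in parts}) for s in ims]
    n=len(p0); best=None
    for sg in(1,-1):
        Sx=np.vstack([p0]+[np.array(p0)+sg*np.eye(n)[i]*d[i] for i in range(n)])
        r=minimize(sc,p0,(parts,obs),method="Nelder-Mead",options=dict(initial_simplex=Sx,xatol=2e-4,fatol=1e-5,maxfev=250))
        if best is None or r.fun<best.fun: best=r
    return best.x.round(4),round(best.fun,3)
E
python3 - <<'E'
from hfit import *
S,T,o=pickle.load(open("m1.pkl","rb"))
H=[("grey",bar(LAN[2][1][1:-1]*1e3,10))]
d=(.008,.008,.1,.008)
for n in("lan","hung"):
    p=o[n]
    for nm,im in(("both",[S,T]),("S",[S]),("T",[T])): print(n,nm,hf(H,im,p,d),flush=True)
print("lan z free",hf(H,[S,T],list(o["lan"])+[0.],d))
st=(o["st"]+o["st2"])/2
P=[("brass",bar(HK(130)[1]*1e3,10)),("dark",bar([[0,-130,252],[0,130,252]],16)),("dark",bar([[0,0,30],[0,0,270]],22))]
for nm,im in(("both",[S,T]),("S",[S]),("T",[T])): print("st",nm,hf(P,im,st,d))
E
```

```text
lan both (array([ 0.4188, -0.2913,  0.1469]), np.float64(-0.556))
lan S (array([ 0.4216, -0.2911,  0.1326]), np.float64(-0.497))
lan T (array([ 0.4177, -0.2915,  0.1399]), np.float64(-0.657))
hung both (array([ 0.5801, -0.1954,  0.1348,  0.0706]), np.float64(-0.538))
hung S (array([ 0.5815, -0.1948,  0.159 ,  0.072 ]), np.float64(-0.445))
hung T (array([ 0.5782, -0.1959,  0.1335,  0.081 ]), np.float64(-0.645))
lan z free (array([ 0.418 , -0.2919,  0.1416, -0.0025]), np.float64(-0.576))
st both (array([ 0.6375, -0.0524,  0.1635]), np.float64(-0.33))
st S (array([ 0.6384, -0.051 ,  0.1791]), np.float64(-0.352))
st T (array([ 0.6372, -0.0548,  0.1615]), np.float64(-0.32))
```

Call:
play_rows --rows '[{"linear":[0,0,-0.3],"spin":-7.1},{"linear":[0,0,-0.3],"spin":-7.1},{"linear":[0,0,-0.3],"spin":-7.1},{"linear":[0,0,-0.3],"spin":-7.1},{"linear":[0,0,-0.3],"spin":-7.1},{"linear":[0,0,-0.3],"spin":-7.1},{"linear":[0,0,-0.3],"spin":-7.1},{"linear":[0,0,-0.3],"spin":-7.1},{"linear":[0,0,-0.3],"spin":-7.1},{"linear":[0,0,-0.3],"spin":-7.1},{"linear":[0,0,-0.3],"spin":-7.1},{"linear":[0,0,-0.3],"spin":-7.1}]' --claw 5

```text
time: 2.45
tool_pos: [0.1248, -0.5357, 0.2556]
ee_rot: [3.142, 0.0, 1.722]
wrist_force: [-0.3, -0.2, -0.6]
width: 0.0498
```

```bash
cat > to.py <<'E'
import sys,numpy as np
from scipy.spatial.transform import Rotation as R
from bench import robot
o=robot.get_obs(); r=R.from_euler("xyz",o["ee_rot"]); print("t",round(o["time"],2),"pos",o["tool_pos"].round(4),"rpy",o["ee_rot"].round(3),"F",o["wrist_force"].round(1),"w",round(o["width"],4),"j",o["joint_positions"].round(2))
a=[float(v) for v in sys.argv[1:]]
for i in range(0,len(a),3):
    print("to",a[i:i+3],"tool cm",(r.inv().apply(np.array(a[i:i+3])-o["tool_pos"])*100).round(2))
E
python3 to.py .415 -.264 .254  .415 -.264 .150
```

```text
t 2.45 pos [ 0.1248 -0.5357  0.2556] rpy [3.142 0.    1.722] F [-0.3 -0.2 -0.6] w 0.0498 j [-1.45  0.08  1.3   0.    1.75 -1.6 ]
to [0.415, -0.264, 0.254] tool cm [22.49 32.78  0.16]
to [0.415, -0.264, 0.15] tool cm [22.49 32.78 10.56]
```

Call:
play_rows --rows '[{"linear":[1.87,2.73,0],"spin":0},{"linear":[1.87,2.73,0],"spin":0},{"linear":[1.87,2.73,0],"spin":0},{"linear":[1.87,2.73,0],"spin":0},{"linear":[1.87,2.73,0],"spin":0},{"linear":[1.87,2.73,0],"spin":0},{"linear":[1.87,2.73,0],"spin":0},{"linear":[1.87,2.73,0],"spin":0},{"linear":[1.87,2.73,0],"spin":0},{"linear":[1.87,2.73,0],"spin":0},{"linear":[1.87,2.73,0],"spin":0},{"linear":[1.87,2.73,0],"spin":0}]'

```text
time: 3.45
tool_pos: [0.4175, -0.265, 0.2557]
ee_rot: [3.141, 0.001, 1.716]
wrist_force: [0.5, -0.5, 0.0]
width: 0.0502
```

Call:
play_rows --rows '[{"linear":[0,0,0],"spin":0},{"linear":[0,0,0],"spin":0},{"linear":[0,0,0],"spin":0}]'

```text
time: 3.7
tool_pos: [0.4161, -0.2666, 0.2554]
ee_rot: [-3.141, 0.0, 1.716]
wrist_force: [-0.8, 0.0, 0.3]
width: 0.0502
```

```bash
python3 to.py .415 -.264 .150
```

```text
t 3.7 pos [ 0.4161 -0.2666  0.2554] rpy [-3.141  0.     1.716] F [-0.8  0.   0.3] w 0.0502 j [-0.68 -0.04  1.43 -0.    1.75 -0.83]
to [0.415, -0.264, 0.15] tool cm [ 0.28 -0.07 10.54]
```

Call:
play_rows --rows '[{"linear":[0.2,-0.1,1.5],"spin":0},{"linear":[0,0,1.5],"spin":0},{"linear":[0,0,1.5],"spin":0},{"linear":[0,0,1.5],"spin":0},{"linear":[0,0,1.5],"spin":0},{"linear":[0,0,1.0],"spin":0},{"linear":[0,0,1.0],"spin":0},{"linear":[0,0,1.0],"spin":0},{"linear":[0,0,0],"spin":0},{"linear":[0,0,0],"spin":0}]'

```text
time: 4.53
tool_pos: [0.4149, -0.2646, 0.1502]
ee_rot: [-3.141, -0.0, 1.715]
wrist_force: [0.3, 0.3, 0.0]
width: 0.0497
```

Call:
play_rows --rows '[{"linear":[0,0,0],"spin":0},{"linear":[0,0,0],"spin":0},{"linear":[0,0,0],"spin":0},{"linear":[0,0,0],"spin":0},{"linear":[0,0,0],"spin":0},{"linear":[0,0,0],"spin":0},{"linear":[0,0,0],"spin":0},{"linear":[0,0,0],"spin":0}]' --claw 0

```text
time: 5.2
tool_pos: [0.4157, -0.2644, 0.1508]
ee_rot: [3.14, 0.0, 1.716]
wrist_force: [1.0, 0.4, -0.0]
width: 0.0087
```

Call:
play_rows --rows '[{"linear":[0,0,-0.5],"spin":0},{"linear":[0,0,-1],"spin":0},{"linear":[0,0,-1],"spin":0},{"linear":[0,0,-1],"spin":0},{"linear":[0,0,-1.2],"spin":0},{"linear":[0,0,-1.2],"spin":0},{"linear":[0,0,-1.2],"spin":0},{"linear":[0,0,-1.2],"spin":0},{"linear":[0,0,-1.2],"spin":0},{"linear":[0,0,-1.2],"spin":0},{"linear":[0,0,-0.6],"spin":0},{"linear":[0,0,0],"spin":0}]'

```text
time: 6.2
tool_pos: [0.4159, -0.265, 0.2659]
ee_rot: [3.139, 0.003, 1.716]
wrist_force: [0.6, -0.5, -4.4]
width: 0.0086
```

```bash
python3 - <<'E'
from bench import eyes
import cv2
S=eyes.snapshot("scene");a=S["frame"][200:330,120:400,::-1]
cv2.imwrite("pics/lift.png",cv2.resize(a,(780,362),interpolation=2))
E
python3 to.py
```

```text
t 6.25 pos [ 0.4156 -0.2648  0.2645] rpy [3.140e+00 2.000e-03 1.716e+00] F [ 0.1 -0.2 -4.7] w 0.0094 j [-0.68 -0.05  1.42 -0.    1.77 -0.83]
```

View pics/lift.png

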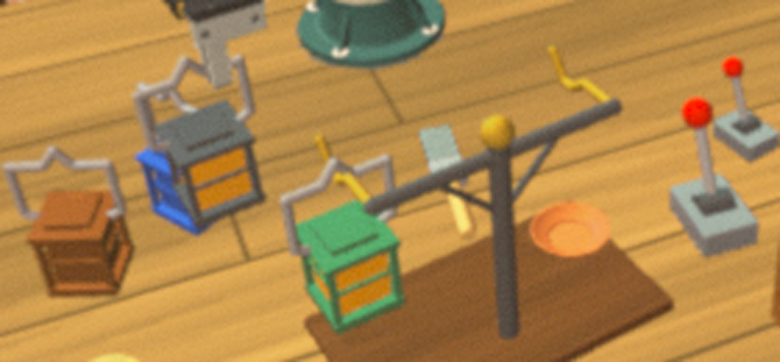

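```bash
python3 to.py .416 .07 .2645 .5344 .089 .2645
```

```text
t 6.25 pos [ 0.4156 -0.2648  0.2645] rpy [3.140e+00 2.000e-03 1.716e+00] F [ 0.1 -0.2 -4.7] w 0.0094 j [-0.68 -0.05  1.42 -0.    1.77 -0.83]
to [0.416, 0.07, 0.2645] tool cm [33.12  4.88 -0.05]
to [0.5344, 0.089, 0.2645] tool cm [ 3.329e+01  1.687e+01 -3.000e-02]
```

Call:
play_rows --rows '[{"linear":[0.7,0.1,0],"spin":0},{"linear":[1.4,0.2,0],"spin":0},{"linear":[1.4,0.2,0],"spin":0},{"linear":[1.4,0.2,0],"spin":0},{"linear":[1.4,0.2,0],"spin":0},{"linear":[1.4,0.2,0],"spin":0},{"linear":[1.4,0.2,0],"spin":0},{"linear":[1.4,0.2,0],"spin":0},{"linear":[1.4,0.2,0],"spin":0},{"linear":[1.4,0.2,0],"spin":0},{"linear":[1.4,0.2,0],"spin":0},{"linear":[1.4,0.2,0],"spin":0}]'

```text
time: 7.25
tool_pos: [0.4141, -0.0996, 0.2634]
ee_rot: [3.141, -0.0, 1.717]
wrist_force: [0.6, 0.8, -4.0]
width: 0.0093
```

Call:
play_rows --rows '[{"linear":[1.4,0.2,0],"spin":0},{"linear":[1.4,0.2,0],"spin":0},{"linear":[1.4,0.2,0],"spin":0},{"linear":[1.4,0.2,0],"spin":0},{"linear":[1.4,0.2,0],"spin":0},{"linear":[1.4,0.2,0],"spin":0},{"linear":[1.4,0.2,0],"spin":0},{"linear":[1.4,0.2,0],"spin":0},{"linear":[1.4,0.2,0],"spin":0},{"linear":[1.4,0.2,0],"spin":0},{"linear":[1.4,0.2,0],"spin":0},{"linear":[1.0,0.2,0],"spin":0}]'

```text
time: 8.25
tool_pos: [0.4136, 0.0662, 0.2634]
ee_rot: [3.142, -0.001, 1.718]
wrist_force: [0.3, 0.4, -5.0]
width: 0.0089
```

Call:
play_rows --rows '[{"linear":[0.6,0.2,0],"spin":-0.7},{"linear":[0,0,0],"spin":0},{"linear":[0,0,0],"spin":0},{"linear":[0,0,0],"spin":0},{"linear":[0,0,0],"spin":0}]'

```text
time: 8.67
tool_pos: [0.4159, 0.0696, 0.2634]
ee_rot: [-3.142, 0.0, 1.727]
wrist_force: [-0.1, 0.1, -3.8]
width: 0.0092
```

```bash
python3 to.py .416 .07 .2645; python3 - <<'E'
from hfit import *
from bench import eyes,finder
S=eyes.snapshot("scene");T=eyes.snapshot("top"); pickle.dump((S,T),open("m2.pkl","wb"))
ls,lt=finder.silhouettes(S,"lantern"),finder.silhouettes(T,"lantern")
p=np.array([.42,.043,.158,.1145])
print(proj(S,[[.42,.043,.19]]),proj(T,[[.42,.043,.19]]),[d["box"] for d in ls],[d["box"] for d in lt])
H=[("grey",bar(LAN[2][1][1:3]*1e3,10)),("grey",bar([[0,-52,110],[0,-52,155]],10))]
for nm,im in(("both",[S,T]),("S",[S]),("T",[T])): print(nm,hf(H,im,p,(.008,.008,.1,.008)))
a=cv2.resize(S["frame"][190:290,240:400,::-1],(800,500),interpolation=2);cv2.imwrite("pics/pre.png",a)
E
```

```text
t 8.67 pos [0.4159 0.0696 0.2634] rpy [-3.142  0.     1.727] F [-0.1  0.1 -3.8] w 0.0092 j [ 0.03 -0.21  1.56 -0.    1.79 -0.12]
to [0.416, 0.07, 0.2645] tool cm [ 0.03  0.02 -0.11]
[[301.11299072 221.03735953]] [[324.88765491 252.93187211]] [[192.0, 255.9, 41.4, 55.4], [301.2, 221.6, 37.5, 57.1], [143.6, 278.8, 47.6, 54.5], [296.2, 290.2, 133.8, 143.9]] [[484.9, 282.4, 48.5, 27.9], [440.4, 303.4, 35.2, 32.2], [337.4, 259.2, 20.1, 16.0], [233.2, 248.2, 16.3, 21.7], [181.2, 187.4, 43.5, 39.9]]
both (array([0.4187, 0.0442, 0.117 , 0.1099]), np.float64(-0.4))
S (array([0.4228, 0.0418, 0.2073, 0.1157]), np.float64(-0.355))
T (array([0.4188, 0.0423, 0.1233, 0.1127]), np.float64(-0.47))
```

View pics/pre.png

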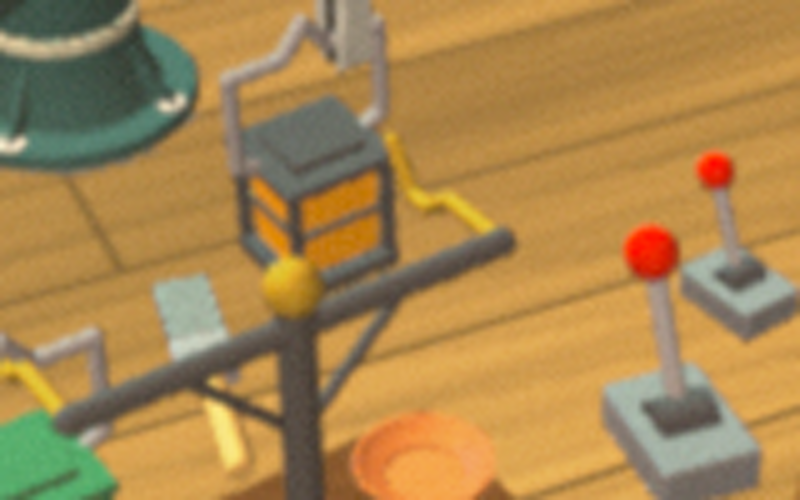

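```bash
python3 to.py .5344 .089 .2645 .5344 .089 .2195
```

```text
t 8.87 pos [0.4159 0.0697 0.2634] rpy [-3.141  0.     1.727] F [-0.4 -0.2 -4.1] w 0.0089 j [ 0.03 -0.21  1.56 -0.    1.79 -0.12]
to [0.5344, 0.089, 0.2645] tool cm [ 0.06 12.01 -0.11]
to [0.5344, 0.089, 0.2195] tool cm [ 0.06 12.01  4.39]
```

Call:
play_rows --rows '[{"linear":[0.1,0.5,-0.1],"spin":0},{"linear":[0,1,0],"spin":0},{"linear":[0,1,0],"spin":0},{"linear":[0,1,0],"spin":0},{"linear":[0,1,0],"spin":0},{"linear":[0,1,0],"spin":0},{"linear":[0,1,0],"spin":0},{"linear":[0,1,0],"spin":0},{"linear":[0,0.7,0],"spin":0}]'

```text
time: 9.62
tool_pos: [0.498, 0.0842, 0.2641]
ee_rot: [-3.141, 0.0, 1.728]
wrist_force: [-0.2, -0.2, -3.7]
width: 0.009
```

Call:
play_rows --rows '[{"linear":[0,0.7,0],"spin":0},{"linear":[0,0.7,0],"spin":0},{"linear":[0,0.7,0],"spin":0},{"linear":[0,0.7,0],"spin":0},{"linear":[0,0.7,0],"spin":0},{"linear":[0,0.3,0],"spin":0},{"linear":[0,0,0],"spin":0},{"linear":[0,0,0],"spin":0}]'

```text
time: 10.28
tool_pos: [0.5342, 0.0899, 0.2643]
ee_rot: [-3.141, 0.0, 1.728]
wrist_force: [0.8, 0.1, -3.6]
width: 0.0092
```

```bash
python3 to.py .5344 .089 .2195; python3 - <<'E'
from bench import eyes
import cv2,pickle
S=eyes.snapshot("scene");T=eyes.snapshot("top"); pickle.dump((S,T),open("m3.pkl","wb"))
a=cv2.resize(S["frame"][200:280,280:360,::-1],(400,400),interpolation=2);b=cv2.resize(T["frame"][170:250,280:360,::-1],(400,400),interpolation=2)
cv2.imwrite("pics/hk.png",cv2.hconcat([a,b]))
E
```

```text
t 10.28 pos [0.5342 0.0899 0.2643] rpy [-3.141  0.     1.728] F [ 0.8  0.1 -3.6] w 0.0092 j [ 0.06  0.06  1.31 -0.    1.77 -0.1 ]
to [0.5344, 0.089, 0.2195] tool cm [-0.09  0.01  4.48]
```

View pics/hk.png

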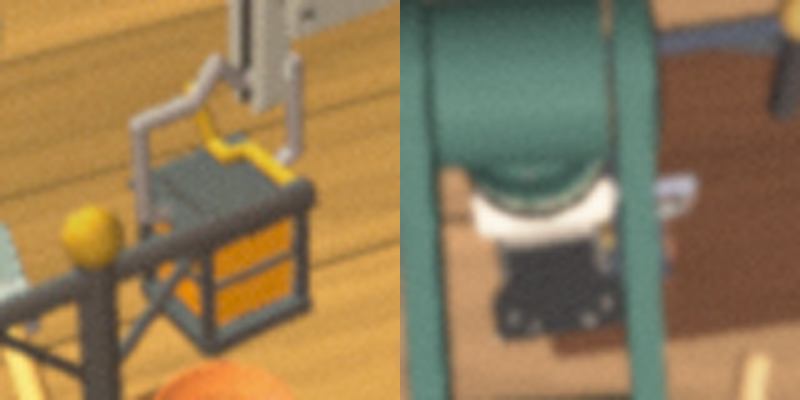

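```bash
python3 - <<'E'
from fit import *
S,T=pickle.load(open("m3.pkl","rb"))
st=[.638,-.054,.158]
f=lambda P:((proj(S,P)+.5-[280,200])*5).round()
print("hook",f(tf(HK(130)[1],st)).tolist())
print("peak now",f([[.5385,.0627,.2893]]),"final",f([[.5385,.0618,.248]]))
E
```

```text
hook [[297.0, 187.0], [276.0, 186.0], [235.0, 163.0], [215.0, 146.0], [198.0, 119.0], [187.0, 79.0]]
peak now [[216.  61.]] final [[215. 123.]]
```

Call:
play_rows --rows '[{"linear":[-0.1,0,0.4],"spin":0},{"linear":[0,0,0.6],"spin":0},{"linear":[0,0,0.6],"spin":0},{"linear":[0,0,0.6],"spin":0},{"linear":[0,0,0.6],"spin":0},{"linear":[0,0,0.4],"spin":0},{"linear":[0,0,0.3],"spin":0},{"linear":[0,0,0.2],"spin":0},{"linear":[0,0,0],"spin":0},{"linear":[0,0,0],"spin":0}]'

```text
time: 11.22
tool_pos: [0.5344, 0.0889, 0.2276]
ee_rot: [3.141, 0.0, 1.728]
wrist_force: [0.8, -0.0, -3.7]
width: 0.0089
```

Call:
play_rows --rows '[{"linear":[0,0,0.2],"spin":0},{"linear":[0,0,0],"spin":0},{"linear":[0,0,0.2],"spin":0},{"linear":[0,0,0],"spin":0},{"linear":[0,0,0],"spin":0}]'

```text
time: 11.63
tool_pos: [0.5347, 0.0887, 0.2239]
ee_rot: [3.141, 0.001, 1.728]
wrist_force: [-0.5, -0.5, -1.6]
width: 0.009
```

Contact beginning as expected (−3.7 → −1.6 N). A little lower, then check.

Call:
play_rows --rows '[{"linear":[0,0,0.1],"spin":0},{"linear":[0,0,0],"spin":0},{"linear":[0,0,0],"spin":0},{"linear":[0,0,0],"spin":0}]'

```text
time: 11.97
tool_pos: [0.5347, 0.0887, 0.2231]
ee_rot: [3.14, 0.001, 1.728]
wrist_force: [1.4, -0.9, -0.7]
width: 0.0092
```

```bash
python3 to.py; python3 - <<'E'
from bench import eyes
import cv2,pickle
S=eyes.snapshot("scene"); pickle.dump(S,open("m4.pkl","wb"))
cv2.imwrite("pics/hk2.png",cv2.resize(S["frame"][200:280,280:360,::-1],(500,500),interpolation=2))
E
```

```text
t 11.97 pos [0.5347 0.0887 0.2231] rpy [3.140e+00 1.000e-03 1.728e+00] F [ 1.4 -0.9 -0.7] w 0.0092 j [ 0.06  0.07  1.38 -0.    1.69 -0.1 ]
```

View pics/hk2.png

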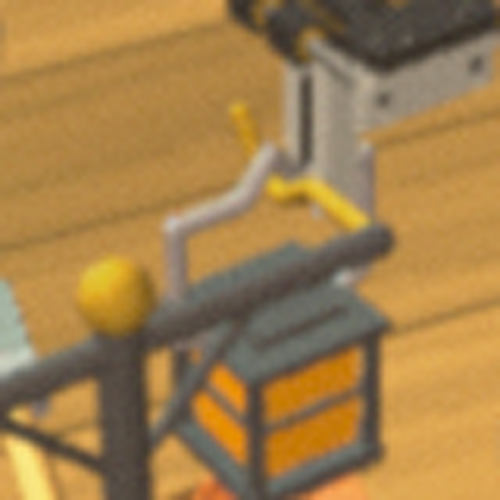

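Call:
play_rows --rows '[{"linear":[0,0,0],"spin":0},{"linear":[0,0,0],"spin":0},{"linear":[0,0,0],"spin":0},{"linear":[0,0,0],"spin":0},{"linear":[0,0,0],"spin":0},{"linear":[0,0,0],"spin":0},{"linear":[0,0,0],"spin":0},{"linear":[0,0,0],"spin":0}]' --claw 4

```text
time: 12.68
tool_pos: [0.5343, 0.089, 0.2224]
ee_rot: [-3.142, 0.0, 1.728]
wrist_force: [0.4, 1.2, -0.4]
width: 0.0401
```

Call:
play_rows --rows '[{"linear":[0,0,-0.5],"spin":0},{"linear":[0,0,-1],"spin":0},{"linear":[0,0,-1],"spin":0},{"linear":[0,0,-1.5],"spin":0},{"linear":[0,0,-2],"spin":0},{"linear":[0,0,-2],"spin":0},{"linear":[0,0,-2],"spin":0},{"linear":[0,0,-1],"spin":0},{"linear":[0,0,0],"spin":0},{"linear":[0,0,0],"spin":0}]'

```text
time: 13.52
tool_pos: [0.5346, 0.089, 0.3332]
ee_rot: [3.14, 0.0, 1.728]
wrist_force: [-0.2, 0.5, -0.4]
width: 0.0399
```

```bash
python3 to.py; python3 - <<'E'
from bench import eyes,finder
from hfit import *
S=eyes.snapshot("scene");T=eyes.snapshot("top"); pickle.dump((S,T),open("m5.pkl","wb"))
H=[("grey",bar(LAN[2][1][1:-1]*1e3,10))]
print("black",hf(H,[S],[.5385,.0618,.158,.073],(.008,.008,.1,.008)))
print("green",hf(H,[S],[.580,-.1954,.145,.073],(.008,.008,.1,.008)))
sw=near(finder.silhouettes(S,"switch_base"),(388,237)),near(finder.silhouettes(T,"switch_base"),(232,247))
r=fit(SW,[(s,m) for s,m in zip((S,T),sw) if m is not None],[[.457,.34,.11]]);print("sw",r.x.round(4),r.fun)
for s in(S,T):
    f=s["frame"].astype(int); m=(f[...,0]>150)&(f[...,1]<70)&(f[...,2]<70)
    n,l,st_,c=cv2.connectedComponentsWithStats(m.astype(np.uint8)); print([(st_[i,4],c[i].round(1)) for i in range(1,n) if st_[i,4]>8], proj(s,tf(np.array([[-.038,0,.0925]]),r.x)))
a=cv2.resize(S["frame"][190:310,210:370,::-1],(800,600),interpolation=2);cv2.imwrite("pics/rel.png",a)
E
```

```text
t 13.52 pos [0.5346 0.089  0.3332] rpy [3.14  0.    1.728] F [-0.2  0.5 -0.4] w 0.0399 j [ 0.06  0.07  1.16 -0.    1.9  -0.1 ]
black (array([0.5413, 0.0603, 0.1731, 0.0747]), np.float64(-0.444))
green (array([ 0.5802, -0.1948,  0.1569,  0.0709]), np.float64(-0.445))
sw [0.4566 0.3401 0.072 ] 0.2284634852636661
[(np.int32(2253), array([ 51.7, 244.1])), (np.int32(30), array([382.8, 223.7])), (np.int32(77), array([369.9, 240.4])), (np.int32(9), array([ 81.7, 264.2])), (np.int32(25), array([ 21.3, 268.4])), (np.int32(11), array([ 71.8, 266.6])), (np.int32(9), array([ 62.7, 276. ])), (np.int32(14), array([ 27.9, 283. ]))] [[381.70625004 222.85573231]]
[(np.int32(21), array([262.7, 219. ])), (np.int32(3395), array([574.2, 383.8]))] [[228.42507164 256.08565574]]
```

View pics/rel.png

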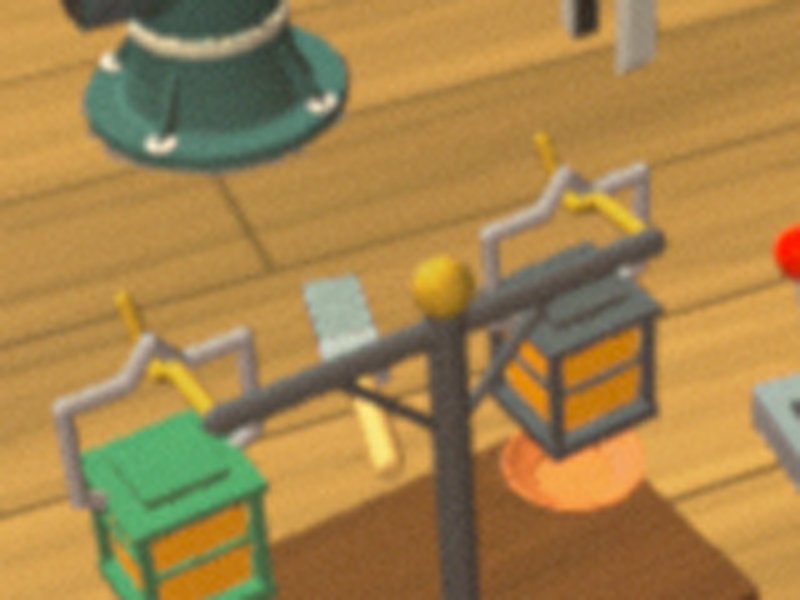

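```bash
python3 to.py .366 .331 .333 .366 .331 .084
```

```text
t 13.72 pos [0.5339 0.0889 0.3307] rpy [-3.138 -0.     1.728] F [ 0.7 -0.  -0.8] w 0.0402 j [ 0.06  0.08  1.16 -0.    1.9  -0.1 ]
to [0.366, 0.331, 0.333] tool cm [ 26.54 -12.8   -0.18]
to [0.366, 0.331, 0.084] tool cm [ 26.53 -12.72  24.72]
```

Call:
play_rows --rows '[{"linear":[2.21,-1.06,0],"spin":0},{"linear":[2.21,-1.06,0],"spin":0},{"linear":[2.21,-1.06,0],"spin":0},{"linear":[2.21,-1.06,0],"spin":0},{"linear":[2.21,-1.06,0],"spin":0},{"linear":[2.21,-1.06,0],"spin":0},{"linear":[2.21,-1.06,0],"spin":0},{"linear":[2.21,-1.06,0],"spin":0},{"linear":[2.21,-1.06,0],"spin":0},{"linear":[2.21,-1.06,0],"spin":0},{"linear":[2.21,-1.06,0],"spin":0},{"linear":[2.21,-1.06,0],"spin":0}]' --claw 0

```text
time: 14.72
tool_pos: [0.3661, 0.3316, 0.3313]
ee_rot: [-3.14, 0.001, 1.728]
wrist_force: [1.4, -0.4, 0.0]
width: 0.0003
```

Call:
play_rows --rows '[{"linear":[0,0,0],"spin":0},{"linear":[0,0,0],"spin":0},{"linear":[0,0,2.5],"spin":0},{"linear":[0,0,2.5],"spin":0},{"linear":[0,0,2.5],"spin":0},{"linear":[0,0,2.5],"spin":0},{"linear":[0,0,2.5],"spin":0},{"linear":[0,0,2.5],"spin":0},{"linear":[0,0,0],"spin":0},{"linear":[0,0,0],"spin":0}]'

```text
time: 15.55
tool_pos: [0.3669, 0.3295, 0.1808]
ee_rot: [-3.138, 0.002, 1.727]
wrist_force: [0.9, 0.1, 0.5]
width: 0.0006
```

```bash
python3 to.py .366 .331 .084
```

```text
t 15.55 pos [0.3669 0.3295 0.1808] rpy [-3.138e+00  2.000e-03  1.727e+00] F [0.9 0.1 0.5] w 0.0006 j [ 0.62 -0.03  1.56 -0.    1.61  0.46]
to [0.366, 0.331, 0.084] tool cm [ 0.19 -0.03  9.68]
```

Call:
play_rows --rows '[{"linear":[0.2,0,2],"spin":0},{"linear":[0,0,2],"spin":0},{"linear":[0,0,2],"spin":0},{"linear":[0,0,2],"spin":0},{"linear":[0,0,1.7],"spin":0},{"linear":[0,0,0],"spin":0},{"linear":[0,0,0],"spin":0}]'

```text
time: 16.13
tool_pos: [0.3677, 0.333, 0.0867]
ee_rot: [3.141, -0.0, 1.727]
wrist_force: [0.8, 0.8, 1.2]
width: 0.0006
```

Call:
play_rows --rows '[{"linear":[0,1,0],"spin":0},{"linear":[-0.05,1,0],"spin":0},{"linear":[-0.05,1,0],"spin":0},{"linear":[-0.05,1,0],"spin":0},{"linear":[-0.05,1,0],"spin":0},{"linear":[-0.05,1,0],"spin":0},{"linear":[-0.05,1,0],"spin":0},{"linear":[-0.05,1,0],"spin":0},{"linear":[0,0.5,0],"spin":0},{"linear":[0,0,0],"spin":0}]'

```text
time: 16.97
tool_pos: [0.4527, 0.3427, 0.085]
ee_rot: [3.141, 0.0, 1.727]
wrist_force: [0.3, 0.9, -0.1]
width: 0.0003
```

```bash
python3 to.py; python3 - <<'E'
from bench import eyes
import cv2
S=eyes.snapshot("scene")
cv2.imwrite("pics/sw.png",cv2.resize(S["frame"][190:290,320:440,::-1],(600,500),interpolation=2))
E
```

```text
t 16.97 pos [0.4527 0.3427 0.085 ] rpy [3.141 0.    1.727] F [ 0.3  0.9 -0.1] w 0.0003 j [ 0.55  0.19  1.53 -0.    1.43  0.39]
```

View pics/sw.png

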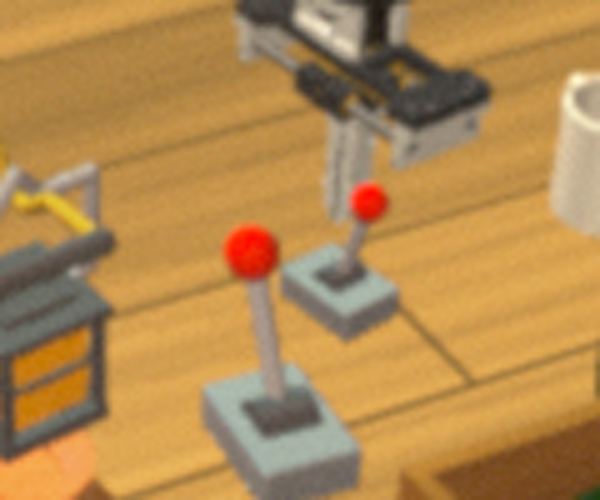

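Call:
play_rows --rows '[{"linear":[0,0.5,0],"spin":0},{"linear":[0,0.4,0],"spin":0},{"linear":[0,0.3,0],"spin":0},{"linear":[0,0,0],"spin":0},{"linear":[0,0,0],"spin":0}]'

```text
time: 17.43
tool_pos: [0.4636, 0.3447, 0.0856]
ee_rot: [3.141, 0.0, 1.728]
wrist_force: [1.1, -0.2, -0.6]
width: 0.0006
```

```bash
cat > ang.py <<'E'
from bench import eyes
from fit import *
for n in("scene","top"):
    s=eyes.snapshot(n); f=s["frame"].astype(int); m=(f[...,0]>140)&(f[...,1]<80)&(f[...,2]<80)
    k,l,st,c=cv2.connectedComponentsWithStats(m.astype(np.uint8))
    print(n,[(int(st[i,4]),c[i].round(1)) for i in range(1,k) if st[i,4]>5 and (340<c[i][0]<400 if n=="scene" else c[i][0]<300)])
    for a in(0,.7,.8,.9,1.):
        t=a-.495; print(a,proj(s,tf(np.array([[.08*np.sin(t),0,.022+.08*np.cos(t)]]),[.457,.340,.1])).round(1))
E
python3 to.py; python3 ang.py
```

```text
t 17.43 pos [0.4636 0.3447 0.0856] rpy [3.141 0.    1.728] F [ 1.1 -0.2 -0.6] w 0.0006 j [ 0.54  0.21  1.5  -0.    1.43  0.38]
scene [(39, array([395.6, 232.9])), (83, array([369.8, 240.4]))]
0 [[381.5 223. ]]
0.7 [[391.4 229.1]]
0.8 [[392.8 230.8]]
0.9 [[394.2 232.6]]
1.0 [[395.4 234.5]]
top [(45, array([263.2, 220.1]))]
0 [[228.8 255.9]]
0.7 [[227. 238.]]
0.8 [[226.9 235.6]]
0.9 [[226.9 233.3]]
1.0 [[226.9 231.1]]
```

Call:
play_rows --rows '[{"linear":[0,0.3,0],"spin":0},{"linear":[0,0.2,0],"spin":0},{"linear":[0,0,0],"spin":0},{"linear":[0,0,0],"spin":0}]'

```text
time: 17.87
tool_pos: [0.4683, 0.3454, 0.0854]
ee_rot: [3.141, 0.0, 1.728]
wrist_force: [-0.2, 0.4, 0.3]
width: 0.0003
```

Call:
play_rows --rows '[{"linear":[0,-1,0],"spin":0},{"linear":[0,-2,0],"spin":0},{"linear":[0,-2,0],"spin":0},{"linear":[0,-2,0],"spin":0},{"linear":[0,-2,0],"spin":0},{"linear":[0,0,-3],"spin":0},{"linear":[0,0,-3],"spin":0},{"linear":[0,0,-3],"spin":0},{"linear":[0,0,-3],"spin":0},{"linear":[0,0,-3],"spin":0},{"linear":[0,0,0],"spin":0},{"linear":[0,0,0],"spin":0}]'

```text
time: 18.87
tool_pos: [0.3797, 0.3319, 0.2381]
ee_rot: [3.136, -0.002, 1.728]
wrist_force: [0.3, -0.1, -0.9]
width: 0.0002
```

```bash
python3 to.py; python3 ang.py; python3 - <<'E'
from bench import eyes
from hfit import *
S=eyes.snapshot("scene");T=eyes.snapshot("top")
H=[("grey",bar(LAN[2][1][1:-1]*1e3,10))]
print("black",hf(H,[S,T],[.5385,.0618,.158,.073],(.008,.008,.1,.008)))
print("green",hf(H,[S,T],[.580,-.1954,.145,.073],(.008,.008,.1,.008)))
cv2.imwrite("pics/end.png",cv2.resize(S["frame"][180:320,200:480,::-1],(800,400),interpolation=2))
E
```

```text
t 18.87 pos [0.3797 0.3319 0.2381] rpy [ 3.136e+00 -2.000e-03  1.728e+00] F [ 0.3 -0.1 -0.9] w 0.0002 j [ 0.61 -0.02  1.45 -0.    1.71  0.45]
scene [(37, array([396.5, 233.8])), (84, array([369.9, 240.4]))]
0 [[381.5 223. ]]
0.7 [[391.4 229.1]]
0.8 [[392.8 230.8]]
0.9 [[394.2 232.6]]
1.0 [[395.4 234.5]]
top [(46, array([263.2, 220.2])), (10, array([226. , 230.7]))]
0 [[228.8 255.9]]
0.7 [[227. 238.]]
0.8 [[226.9 235.6]]
0.9 [[226.9 233.3]]
1.0 [[226.9 231.1]]
black (array([0.5356, 0.0613, 0.1794, 0.0704]), np.float64(-0.515))
green (array([ 0.5801, -0.1958,  0.1441,  0.0705]), np.float64(-0.539))
```

View pics/end.png

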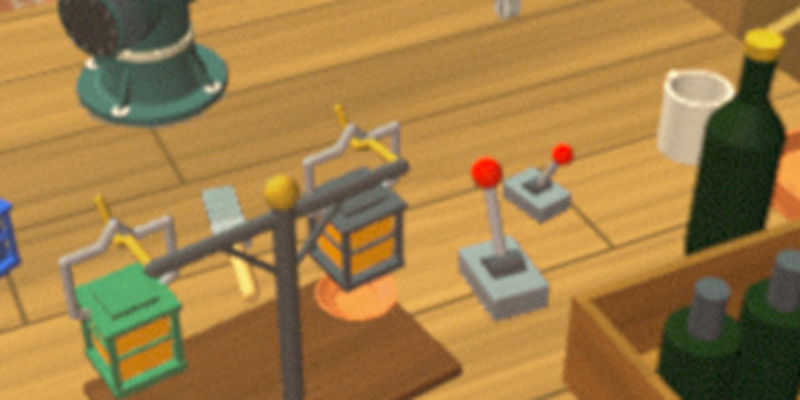

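```bash
python3 -c "
from bench import robot
print(robot.close_job())"
```

```text
the job is handed in; nothing more can be done
None
```

I hung the black lantern on the free left hook, let go of it, and then pushed the small switch's red lever over to on. The arm is back clear of everything and the job is handed in, at about 19 s of the 64 s allowed. The hand-in reports no verdict, so these are my own last camera checks:

- **Black lantern:** its eye measured (0.536, 0.061, 0.229) m, against an estimated hook saddle of (0.5385, 0.062, 0.232) m, so about 4 mm off. It looked upright, and the fingers were well clear.
- **Green lantern:** it moved less than 1 mm horizontally by the fit, which read z at 71 mm both before and after.
- **Lever:** I estimate it at about 0.95–1.0 rad from the ball's position in both cameras. It stayed there after the fingers backed off.
- **Bystanders:** the dish, mug, bottle and brush looked unmoved in the last picture. The jar was outside it and I did not check it separately; the arm never went near it.

One small disagreement: the hook's elbow showed about 10 mm nearer the crossbar than my simple hook model. The hanging green lantern's position agreed with the model's saddle to within 2 mm, so I relied on that.

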